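# Close a swing clamp with its square key

## Task

Take the red-handled square key from its wooden stand, find the fit and push it fully down into the recessed square socket of the blue swing clamp, then turn it clockwise until the clamp arm has swung over the nozzle holder to its stop. Do not force the key at any time (keep the push well under 40 N), leave it standing in the socket, and do not disturb the other parts on the bench.

Things in the scene. Friction and masses are not known exactly. Their poses are not given: they have to be found in the camera images.
- key_grip (a point): Centre of the flat red handle of the loose steel key, 68 mm above its foot; the key stands upright in the stand. Handle: 12 mm thick along this point's x, 40 mm wide along y, 44 mm high (46 to 90 mm above the foot). z up.
- key_tip (a point): Centre of the key's flat foot (underside); axes as key_grip. The shank, from the foot up to 48 mm, is 14 x 14 mm square with its faces square to x and y; its foot is flat with hardly any bevel.
- key: The same key as a whole, 90 mm tall, 130 to 210 g; origin at the centre of its foot.
- key_stand: Fixed wooden stand, 60 x 50 x 35 mm; origin at the centre of its underside, z up. The key stands in a square hole in the middle of its top, 22 mm deep and 16.5 mm wide: lift the key at least 25 mm to clear it.
- clamp: Fixed swing clamp; origin on the rotor's vertical axis at bench height, z up. Blue base plate 12 mm thick, x = -65 to +35 mm, y = -55 to +55 mm; a nozzle holder lies on it along y at x = -48 mm. On the origin stands a round steel rotor cup, outside 52 mm, bore 40 mm, rim 45 mm above the bench, with the swing arm at its rim (up to 46 mm high, reaching 72 mm from the axis).
- socket_mouth (a point): Centre of the square socket's mouth, on the rotor axis, inside the cup 5 mm below its rim, 40 mm above the bench; axes as clamp (it does not turn with the socket). The socket is a hole 15.5 mm square and 22 mm deep in a brass block 26 x 26 mm that turns about this axis.
- socket_floor (a point): Flat floor of the socket, on its axis, 18 mm above the bench. The socket block sits in the rotor cup on a slipping clutch that was left skewed, 0.2 to 1.35 rad clockwise off the clamp's x and y; the angle is not measured. The clutch carries the arm along when the key turns and slips at about 0.25 N m, as it does at the arm's stop.
- swing_arm (a joint): Angle of the rotor cup with the swing arm, rad, growing clockwise seen from above; 0 open, 1.0 closed at a hard stop, the arm over the nozzle holder. Friction about 0.10 N m; it stays where left.
- plunger: Loose dark pump plunger standing upright, 27 mm wide, 50 mm tall; origin under its centre. Bystander.
- tappet: Loose light-grey roller tappet, 41 x 30 x 34 mm; origin under its centre. Bystander.
- spring: Loose dark coil spring standing upright, 30 mm wide, 54 mm tall; origin under its centre. Bystander.
- seat: Loose dark spring seat, 26 mm wide, 14 mm tall; origin under its centre. Bystander.
- marker: Loose white marker pen with a blue cap, 127 mm long, 15 mm thick, lying; origin under its centre. Bystander.
- gear: Loose black timing gear lying flat, 88 mm wide, 17 mm thick; origin under its centre. Bystander.
Not all that is in view belongs to the job. Of the things that look like the key, the larger one is meant.

How it is judged (in metres and radians):
On the way, in this order (a step that is already met when the one before it is completed fails the run):
1. the key is seated in the socket with the swing arm still open (horizontal distance between key_tip and socket_mouth below 0.004 m and z of key_tip in the frame of socket_mouth below -0.018 m and angle between key_tip's own z axis and vertical below 0.12 rad and value of joint swing_arm below 0.5 rad), for 0.2 s.
2. the seated key has turned the swing arm to its stop (horizontal distance between key_tip and socket_mouth below 0.004 m and z of key_tip in the frame of socket_mouth below -0.018 m and angle between key_tip's own z axis and vertical below 0.12 rad and value of joint swing_arm above 0.93 rad), for 0.2 s.
At the end, for the whole second after the job is handed in: The key stands upright (within 0.12 rad), at rest and released, on the socket's axis (within 4 mm), its foot at least 18 mm below the socket's mouth, and the swing arm is past 0.93 rad of its 1.0 rad (all of step 2 and linear speed of key below 0.02 m/s and contact force between key and the fingers below 0.1 N); the robot touches nothing.
It fails at once if the key is forced: more than 40 N between key and clamp (contact force between key and clamp above 40 N).
It fails at once if a bystander is moved by more than 25 mm (distance of any of plunger, tappet, spring, seat, marker, gear from where it was at the start of the episode above 0.025 m).
It also fails if it takes over 64 s, if anything falls off the work surface, if the arm or the gripper's body presses on something with over 40 N, if the wrist force passes 120 N, or if a joint passes its speed limit or range.

## Robot

A 7-joint arm with a two-finger parallel gripper is mounted at the origin on a cart in front of the work surface, level with it; the furniture and walls round the work are solid. World frame = base frame: x ahead of the robot, y to its left, z up, the work surface at z = 0. Lengths are in mm, angles in rad, forces in N, time in s.
With the tool pointing down it reaches from about 425 to 875 mm from the base axis. Payload 4.7 kg.
Tool frame: the origin (TCP) lies between the finger pads; the fingertips stand 19 mm ahead of it and the grasp point (between the pads) is the TCP (ctrl.tips_ahead is the z of the fingertips in the tool frame, in mm); z points along the fingers, y is the direction in which the jaws open and shut (so a half turn about z gives the same grasp; the last joint's range is limited). The gripper opens to 87 mm and grips with 3 to 60 N. Pads are 19 mm wide; open, the fingers measure 117 mm over their backs; the gripper's body (75 mm by 190 mm) begins 51 mm behind the grasp point.
Start: joints at [-1.312, 0.321, -0.07, 1.45, 0.023, 1.371, -0.057], TCP at [157.561, 630.633, 241.587] pointing down, gripper open.
Joint ranges: [-2.86, 2.86], [-0.3, 2.09], [-1.38, 1.24], [0.06, 2.45], [-1.56, 4.7], [0.09, 2.05], [-2.69, 2.69]. Speed limits (rad/s): [2.57, 2.57, 3.14, 3.14, 3.14, 3.14, 3.14].

## Interface

Orientations are given as a rotation vector (axis times angle).
In Python, from bench import ctrl gives the robot as it stands. The module is installed in compiled form; this text tells all that it offers.
- The arm moves only by the shell command python3 -m pendant 'ROWS' [OPENING] [FORCE]. ROWS is JSON, one flat list of numbers, 4 for each row, row after row: the shift along the tool's x, y, z each as a share of 750 mm, from -1 to 1, then the turn about the tool's z as a share of 120 degrees, from -1 to 1. In form: [dx, dy, dz, turn, dx, dy, dz, turn, ...]. A call has 1 to 8 rows; each row is the pose to reach, as a shift and turn from the pose commanded when the call began, along the tool's axes at that moment; what a row does not reach only later rows make up. A row lasts 1/8 s, in which the tool goes at most 62.5 mm and 10.7 degrees, less where a joint would pass 70% of its speed; a pose out of reach is approached as far as the arm can. A call with a number of a shift or a turn outside -1 to 1 is refused whole. A call with a gripper value outside its range is refused whole. OPENING is the gripper's target within -1 to 1 (fully open at 1, half-way at 0, shut at -1), set as the call begins (- or left out, the last holds). The fingers move at their own pace and stop on an object; FORCE is the grip in N (left out, the last holds). Time passes only in rows, so rows that repeat a pose let the fingers close. It gives the time, the measured TCP pose, the force and the opening at its end, in the units of the state.
- ctrl.sense(): the state, without advancing time (a new reading comes with each control period).
- ctrl.read_camera(name): name is "scene" or "top" or "wrist"; returns (picture, depth): 480x640x3 uint8, red, green, blue; 480x640 float32, mm along the optical axis (not along the pixel's ray), 0 where there is no reading.
- ctrl.camera_model(name): a dict with "K" (3x3 intrinsics, pixels), "k1" (the pictures are not rectified: a ray, as slopes to the right and down, at radius r is drawn at 1 + k1 r^2 times it, then the intrinsics apply), "R" (3x3) and "t" (3): a world point X has camera coordinates R X + t. Camera axes: x right, y down, z forward; pixel columns grow to the right and rows downward; lengths in mm; the calibration is good to about 2 mm. A picture is of the moment at which its call begins: read the wrist's pose just before it. camera_model takes no time and is no camera call; for the wrist camera it gives the pose at the moment of the call.
- ctrl.hand_in(): hands the job in, once; it reports no verdict.
The state is a dict: "time_s": time; "joint_positions": joint angles; "qd": joint speeds; "tau": joint torques, N m; "eef_pos": TCP position; "eef_rot": TCP orientation; "force": force on the tool from outside, world axes, zero at the start; "torque": the same for the moment, N m; "finger_gap": opening from 0.0 (shut) to 1.0 (fully open).
Only numpy, scipy, OpenCV 4.12 (cv2) and the standard library are available. Lean on these libraries where they do the work, as an engineer would, in place of code of your own. Each camera call takes 0.05 s, during which the arm holds its last target. There are 200 camera calls.

## Working session

There is one attempt and no reset: what is moved stays moved. The work goes in short steps, Python scripts to look and compute and a shell command to move; the robot and the scene stay as the last step left them, time stands still between calls to the robot, and variables do not carry over. Pictures are saved under pics/ and viewed, about 8 in all and at most 12, crops included, and the job is handed in when it is done.

```bash
mkdir -p pics
cat > h.py <<'E'
import numpy as np, cv2
from scipy.spatial.transform import Rotation as Ro
from bench import ctrl
def grab(n,f):
    m=ctrl.camera_model(n); p,d=ctrl.read_camera(n)
    cv2.imwrite(f'pics/{f}.png',p[:,:,::-1]); np.savez(f'pics/{f}.npz',p=p,d=d,**{k:np.array(m[k]) for k in('K','k1','R','t')})
def world(f,us,vs=None,z=None):
    a=np.load(f'pics/{f}.npz'); out=[]
    pts=np.array(us,float).reshape(-1,2)
    n=cv2.undistortPoints(pts.reshape(-1,1,2),a['K'],np.array([float(a['k1']),0,0,0.])).reshape(-1,2)
    for (u,v),q in zip(pts,n):
        r=a['R'].T@np.array([q[0],q[1],1]); c=-a['R'].T@a['t']
        s=(z-c[2])/r[2] if z is not None else a['d'][int(round(v)),int(round(u))]
        out.append(c+s*r)
    return np.array(out)
def cloud(f):
    a=np.load(f'pics/{f}.npz'); v,u=np.mgrid[:480,:640]
    n=cv2.undistortPoints(np.stack([u,v],-1).reshape(-1,1,2).astype(float),a['K'],np.array([float(a['k1']),0,0,0.])).reshape(480,640,2)
    d=a['d'][...,None]; c=np.concatenate([n*d,d],-1)
    return a['p'],(c-a['t'])@a['R']
E
python3 - <<'E'
from h import *
grab('top','top0'); grab('scene','sc0')
s=ctrl.sense(); print(s['time_s'],s['eef_pos'],Ro.from_rotvec(s['eef_rot']).as_matrix(),s['finger_gap'])
E
```

```text
0.1 [157.47110594 630.15848765 240.58479133] [[-9.70201329e-01  2.42300036e-01 -2.70437123e-04]
 [ 2.42300144e-01  9.70199888e-01 -1.67846964e-03]
 [-1.44315188e-04 -1.69398043e-03 -9.99998555e-01]] 1.0017903220050735
```

View pics/top0.png

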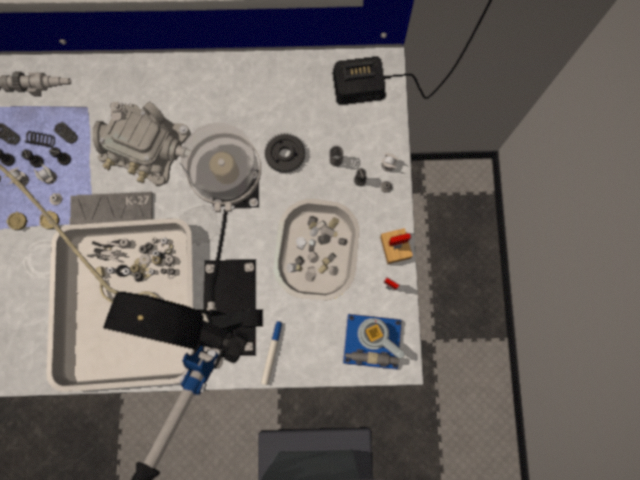

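View pics/sc0.png

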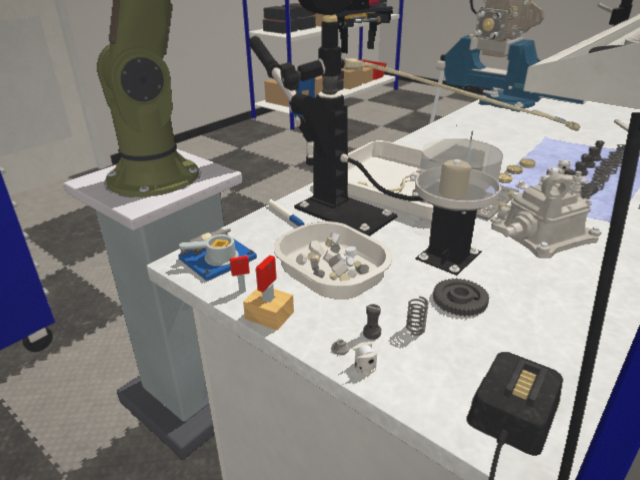

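Run:
```python
from h import *
p,W=cloud('top0'); hsv=cv2.cvtColor(p,cv2.COLOR_RGB2HSV)
red=((hsv[...,0]<8)|(hsv[...,0]>172))&(hsv[...,1]>170)&(hsv[...,2]>80)
n,l,st,c=cv2.connectedComponentsWithStats(red.astype(np.uint8))
for i in range(1,n):
    if st[i,4]>15:
        q=W[l==i]; print('red',st[i],c[i],q.min(0).round(),q.max(0).round(),np.median(q,0).round(1))
        t=q[q[:,2]>q[:,2].max()-6]; m=cv2.minAreaRect(t[:,:2].astype(np.float32)); print(m)
ora=(hsv[...,0]>8)&(hsv[...,0]<22)&(hsv[...,1]>110)
n,l,st,c=cv2.connectedComponentsWithStats(ora.astype(np.uint8))
for i in range(1,n):
    if st[i,4]>40:
        q=W[l==i]; t=q[abs(q[:,2]-35)<4]; print('or',st[i],c[i],np.median(q,0).round(1))
        if len(t)>9: print(cv2.minAreaRect(t[:,:2].astype(np.float32)))
bl=(hsv[...,0]>100)&(hsv[...,0]<120)&(hsv[...,1]>150); bl[:300]=0;bl[:,:335]=0
q=W[bl]; q=q[abs(q[:,2]-12)<4]; print('base',len(q),cv2.minAreaRect(q[:,:2].astype(np.float32)),q[:,2].mean())
for nm,(u,v) in dict(cup=(374,333),arm=(400,350),arm2=(406,357),marker=(272,350),trayN=(318,210),small=(391,284),plun=(336,155),tap=(393,162),tray=(318,250),edge=(421,380),edgeb=(340,388),mic=(155,320),mic2=(220,345),post=(262,318)).items(): print(nm,W[v,u].round(1))
im=cv2.resize(p[205:385,330:450],None,fx=5,fy=5,interpolation=cv2.INTER_CUBIC)[:,:,::-1]
cv2.imwrite('pics/c1.png',im[:900][:, :][300:])
```

```text
red [390 234  20  11 128] [399.21875 238.40625] [ 374. -215.   77.] [ 612.  -60. 1165.] [ 603.6 -195.7  101.9]
((373.7767639160156, -59.77487564086914), (0.0, 0.0), 0.0)
red [386 279  12   9  57] [391.22807018 283.19298246] [ 515. -192.   51.] [ 531. -170.   72.] [ 522.3 -180.3   65.9]
((522.371826171875, -181.17100524902344), (23.19786834716797, 7.094248294830322), 58.93146514892578)
or [381 229  31  34 569] [395.26010545 247.20210896] [ 595.9 -193.9   34.7]
((604.5598754882812, -198.39520263671875), (59.61927032470703, 49.139739990234375), 12.33079719543457)
or [366 324  17  18 203] [373.77832512 332.49261084] [ 430.3 -145.7   37.7]
((429.41375732421875, -145.3983154296875), (24.99664878845215, 25.49028778076172), 24.795917510986328)
base 689 ((414.843017578125, -142.80609130859375), (103.80762481689453, 93.5732421875), 82.22907257080078) 12.060053271444913
cup [ 429.8 -146.8   17.8]
arm [ 394.9 -193.5   45.6]
arm2 [ 381.7 -209.8    3.2]
marker [401.5  56.9  15. ]
trayN [688.1 -40.2  10.9]
small [ 521.  -180.2   64.1]
plun [811.4 -81.4   4.2]
tap [ 784.2 -200.4   26.7]
tray [603.2 -38.4   7.4]
edge [ 336.4 -238.1   -3.9]
edgeb [ 290.6  -87.7 -810. ]
mic [427.6 143.1 499.6]
mic2 [404.  105.4 301.4]
post [446.5  48.9 249.6]
```

View pics/c1.png

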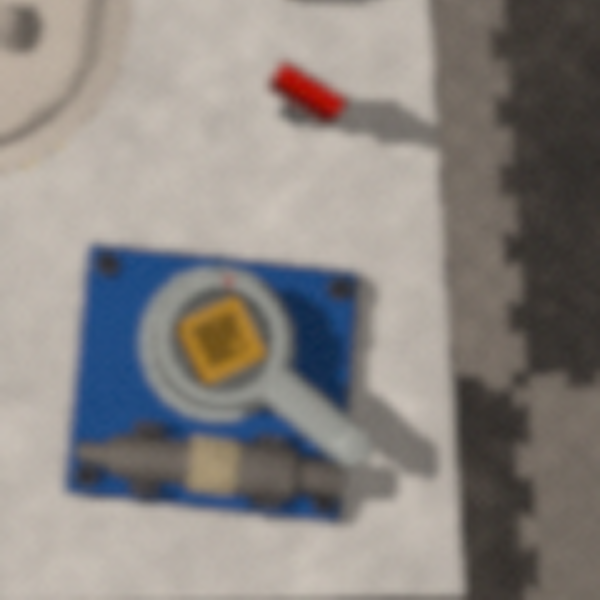

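Run:
```python
from h import *
P=[]
for f in('top0','sc0'):
    p,W=cloud(f); d=np.load(f'pics/{f}.npz')['d']; a=np.load(f'pics/{f}.npz')
    print(f,'cam',(-a['R'].T@a['t']).round(), 'proj', *[ (lambda c:(a['K']@(c/c[2]))[:2].round())(a['R']@np.array(x)+a['t']) for x in([0,0,0.],[157,630,241.],[0,0,600],[430,-146,40])])
    P.append(W[d>0])
P=np.concatenate(P)
P=P[(P[:,2]>80)&(P[:,0]<1000)&(P[:,0]>-300)&(abs(P[:,1])<800)]
for y in range(-300,750,50):
  row=[]
  for x in range(-150,850,50):
    m=P[(P[:,0]>=x)&(P[:,0]<x+50)&(P[:,1]>=y)&(P[:,1]<y+50),2]
    row.append('%4d'%np.percentile(m,98) if len(m)>4 else '   .')
  print('%5d'%y,' '.join(row))
```

```text
top0 cam [ 374.  -60. 1165.] proj [304. 567.] [-121.  520.] [271. 819.] [374. 332.]
sc0 cam [1077. -625.  520.] proj [153. 177.] [358.  44.] [  96. -116.] [219. 244.]
 -300    .    .    .    .    .    .    .    .    .    .    .    .    .    .    .    .    .    .    .    .
 -250    .    .    .    .    .    .    .    .    .    .    .    .    .    .    .  105    .    .    .    .
 -200    .    .    .    .    .    .    .    .    .    .    .    .    .    .  106  105    .    .    .    .
 -150    .    .    .    .    .    .    .    .    .    .    .    .    .    .    .    .    .    .    .    .
 -100    .  255  272  293  289    .    .    .    .    .    .    .    .    .    .    .    .    .    .    .
  -50    .  306  392  400  355    .    .    .    .    .    .    .    .    .    .    .    .    .    .    .
    0    .    .    .  376  399    .    .    .    .    .    .  257  258    .    .    .    .    .    .    .
   50    .    .    .  384  398    .    .    .    .    .  311  310  266    .    .    .  206  206  206    .
  100    .    .    .    .    .    .    .    .    .  210  470  500  493    .   86   93
[... 592 characters left out ...]
   .    .    .    .    .    .    .    .  225  211    .    .    .
  450    .    .    .    .    .    .    .    .    .    .    .    .    .    .    .    .  204  189    .    .
  500    .    .    .    .    .    .  335    .    .    .    .    .    .    .    .    .    .  183  166    .
  550    .    .    .    .    .  286  355    .    .    .    .    .    .    .    .    .    .    .  161    .
  600    .    .    .    .    .  309  357    .    .    .    .    .    .    .    .    .    .    .  143    .
  650    .    .    .    .    .  323  335  335    .    .    .    .    .    .    .    .    .    .    .    .
  700    .    .    .    .    .    .  336  336    .    .    .    .    .    .    .    .    .    .    .    .
```

```bash
python3 -m pendant '[0,0,-0.48,0, 0,0,-0.48,0, 0,0,-0.48,0, 0,0,-0.48,0, 0,0,-0.48,0, 0,0,-0.48,0, 0,0,-0.48,0]' 0.0 ; python3 -c "
from bench import ctrl;s=ctrl.sense();print(s['joint_positions'])"
```

```text
time_s: 0.98
eef_pos: [156.9, 621.5, 584.4]
eef_rot: [0.389, 3.11, 0.052]
force: [-0.2, -0.8, 0.3]
finger_gap: 0.504
[-1.46915177e+00  4.01949925e-01  2.04938578e-01  6.58845320e-01
 -8.79452143e-02  2.05289047e+00 -1.62918867e-03]
```

```bash
python3 -m pendant '[0,0,0.05,0, -0.1,-0.03,0.07,0, -0.17,-0.05,0.08,0.08, -0.25,-0.07,0.08,0.16, -0.33,-0.09,0.08,0.25, -0.36,-0.10,0.08,0.25, -0.36,-0.10,0.08,0.25]' ; python3 -c "
from bench import ctrl;s=ctrl.sense();print(s['joint_positions'],ctrl.sense()['qd'])
from h import *;print(Ro.from_rotvec(s['eef_rot']).as_matrix().round(3))"
```

```text
time_s: 1.85
eef_pos: [401.7, 483.5, 516.5]
eef_rot: [-1.183, -2.906, -0.035]
force: [-1.1, 1.7, -0.1]
finger_gap: 0.503
[-1.16640961  0.30286272  0.37996909  0.95077178 -0.12943213  1.88643892
 -0.04744336] [-0.05082035 -0.0025981  -0.04227633 -0.01200078 -0.03447381  0.00337008
 -0.01467262]
[[-0.716  0.699  0.005]
 [ 0.698  0.715  0.022]
 [ 0.012  0.019 -1.   ]]
```

```bash
python3 -m pendant '[-0.05,-0.02,-0.04,0, -0.13,-0.06,-0.04,0, -0.21,-0.10,-0.04,0.0, -0.29,-0.14,-0.04,0.0, -0.37,-0.18,-0.04,0.08, -0.45,-0.22,-0.04,0.16, -0.53,-0.26,-0.04,0.25, -0.60,-0.30,-0.04,0.25]' ; python3 -c "
from bench import ctrl;s=ctrl.sense();print(s['joint_positions'],ctrl.sense()['qd'])
from h import *;print(Ro.from_rotvec(s['eef_rot']).as_matrix().round(3))"
```

```text
time_s: 2.85
eef_pos: [559.0, 35.7, 536.3]
eef_rot: [-1.879, -2.5, -0.038]
force: [0.7, -0.2, 0.7]
finger_gap: 0.501
[-0.66004628  0.18053456  0.71591198  1.08353435 -0.15513717  1.91507022
  0.27682114] [ 0.78245664  0.30988925  0.39863024 -0.21603111 -0.27034891  0.04179718
  1.09468967]
[[-0.278  0.96   0.004]
 [ 0.96   0.278  0.028]
 [ 0.026  0.011 -1.   ]]
```

```bash
python3 -m pendant '[-0.08,-0.01,0.03,0, -0.16,-0.02,0.09,0, -0.24,-0.03,0.15,0.0, -0.30,-0.034,0.22,0.0, -0.315,-0.034,0.29,0, -0.315,-0.034,0.315,0, -0.315,-0.034,0.315,0, -0.315,-0.034,0.315,0]' ; python3 -c "
from bench import ctrl
from h import *
s=ctrl.sense();print(s['joint_positions']);print(Ro.from_rotvec(s['eef_rot']).as_matrix().round(3))
grab('wrist','w1'); a=np.load('pics/w1.npz');print((-a['R'].T@a['t']).round(),a['R'].round(2),s['eef_pos'])"
```

```text
time_s: 3.85
eef_pos: [602.1, -190.9, 296.7]
eef_rot: [-1.881, -2.502, -0.042]
force: [0.9, 0.2, 0.5]
finger_gap: 0.496
[-0.34309207  0.32613303  0.80744191  1.43916507 -0.26309119  1.48133098
  0.74432022]
[[-0.278  0.961  0.007]
 [ 0.96   0.278  0.028]
 [ 0.025  0.015 -1.   ]]
[ 582. -129.  441.] [[ 0.96  0.28  0.01]
 [ 0.27 -0.94  0.22]
 [ 0.08 -0.21 -0.97]] [ 602.05972876 -190.93188842  296.67198801]
```

View pics/w1.png

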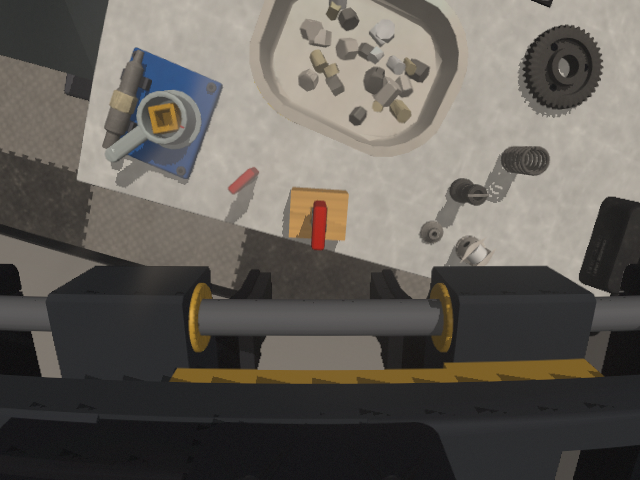

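```bash
cat > meas.py <<'E'
from h import *
def rect(q):
    (c,(w,h),a)=cv2.minAreaRect(q[:,:2].astype(np.float32)); 
    return np.round(c,1),round(w,1),round(h,1),round(a,1),round(float(np.median(q[:,2])),1)
def main(f):
    p,W=cloud(f); hsv=cv2.cvtColor(p,cv2.COLOR_RGB2HSV); W=W.copy()
    H,S,V=hsv[...,0].astype(int),hsv[...,1],hsv[...,2]
    roi=np.zeros(H.shape,bool); roi[:262]=1
    red=((H<8)|(H>172))&(S>150)&roi
    n,l,st,c=cv2.connectedComponentsWithStats(red.astype(np.uint8))
    for i in range(1,n):
        if st[i,4]>60:
            q=W[l==i]; z=np.percentile(q[:,2],95); print('red',st[i],'ztop',z.round(1),'top',rect(q[abs(q[:,2]-z)<4]),'all',rect(q))
    wood=(H>9)&(H<24)&(S>90)&roi
    n,l,st,c=cv2.connectedComponentsWithStats(wood.astype(np.uint8))
    for i in range(1,n):
        if st[i,4]>60:
            q=W[l==i]; z=np.median(q[:,2]); print('wood/brass',st[i],rect(q[abs(q[:,2]-z)<3]))
            m=cv2.minAreaRect(np.argwhere(l==i)[:,::-1].astype(np.float32)); b=cv2.boxPoints(m)
            for zz in (35,40): 
                w=world(f,b,z=zz); print('  z',zz,w[:,:2].mean(0).round(1),'edges',np.linalg.norm(w[1]-w[0]).round(1),np.linalg.norm(w[2]-w[1]).round(1),'ang',np.degrees(np.arctan2(*(w[1]-w[0])[[1,0]])).round(1),np.degrees(np.arctan2(*(w[2]-w[1])[[1,0]])).round(1))
    bl=(H>100)&(H<125)&(S>130)&roi
    q=W[bl]; q=q[abs(q[:,2]-12)<4]; print('base',rect(q))
    q=W[roi&(abs(W[...,2]-45)<2.5)&(S<60)]; q=q[np.hypot(q[:,0]-430,q[:,1]+146)<33]; 
    if len(q)>20:
        A=np.c_[2*q[:,:2],np.ones(len(q))]; print('rim pts',len(q),rect(q))
import sys; main(sys.argv[1])
E
python3 meas.py w1
```

```text
red [312 201  15  49 618] ztop 103.2 top (array([ 604.4, -196.1]), 11.5, 39.5, 12.4, 102.0) all (array([ 598.3, -171.4]), 12.0, 90.2, 14.1, 101.8)
wood/brass [148 103  32  31 787] (array([ 428.5, -143.2]), 27.4, 26.2, 26.4, 39.2)
  z 35 [ 427.9 -143.2] edges 30.6 27.6 ang 23.2 -68.2
  z 40 [ 429.8 -143. ] edges 30.2 27.2 ang 23.2 -68.2
wood/brass [ 289  187   60   53 2308] (array([ 604.3, -196.2]), 59.9, 50.5, 12.3, 34.2)
  z 35 [ 604.  -195.1] edges 53.3 59.5 ang 101.4 12.2
  z 40 [ 603.7 -194.3] edges 52.6 58.8 ang 101.4 12.2
base (array([ 400.1, -139. ]), 108.0, 68.5, 83.4, 11.4)
rim pts 982 (array([ 426.1, -143.6]), 56.0, 50.0, 15.2, 44.2)
```

```bash
python3 -m pendant '[-0.005,-0.001,0.07,0.031, -0.01,-0.003,0.14,0.031, -0.0147,-0.0033,0.20,0.031, -0.0147,-0.0033,0.25,0.031, -0.0147,-0.0033,0.288,0.031, -0.0147,-0.0033,0.288,0.031, -0.0147,-0.0033,0.288,0.031]' ; python3 -c "
from bench import ctrl
from h import *
s=ctrl.sense();print(Ro.from_rotvec(s['eef_rot']).as_matrix().round(3),s['eef_pos'],s['force'])"
```

```text
time_s: 4.78
eef_pos: [605.2, -198.2, 82.0]
eef_rot: [-1.965, -2.44, -0.043]
force: [0.1, -0.0, 0.8]
finger_gap: 0.499
[[-0.213  0.977  0.01 ]
 [ 0.977  0.213  0.027]
 [ 0.024  0.016 -1.   ]] [ 605.16245084 -198.23338906   81.99685737] [ 0.1126307  -0.04538946  0.818416  ]
```

```bash
python3 -m pendant '[0,0,0,0, 0,0,0,0, 0,0,0,0, 0,0,0,0, 0,0,0,0]' -1 40; python3 -m pendant '[0,0,-0.03,0, 0,0,-0.06,0, 0,0,-0.10,0, 0,0,-0.13,0, 0,0,-0.133,0, 0,0,-0.133,0]' ; python3 -c "
from bench import ctrl
from h import *
s=ctrl.sense();print(Ro.from_rotvec(s['eef_rot']).as_matrix().round(3),s['eef_pos'],s['force'],s['joint_positions'])"
```

```text
time_s: 5.4
eef_pos: [603.6, -198.2, 79.8]
eef_rot: [-1.964, -2.437, -0.04]
force: [-0.1, 1.2, 1.3]
finger_gap: 0.132
time_s: 6.15
eef_pos: [602.2, -200.8, 178.9]
eef_rot: [-1.963, -2.436, -0.039]
force: [-0.1, -0.5, -1.8]
finger_gap: 0.135
[[-0.212  0.977  0.006]
 [ 0.977  0.212  0.028]
 [ 0.026  0.011 -1.   ]] [ 602.1709887  -200.7658547   178.85417349] [-0.14936282 -0.4829544  -1.83890017] [-0.32008294  0.40626677  0.79263258  1.59519734 -0.32753006  1.27533231
  0.74449849]
```

```bash
python3 -m pendant '[0.03,-0.05,-0.013,-0.05, 0.06,-0.10,-0.013,-0.105, 0.076,-0.123,-0.013,-0.105, 0.076,-0.123,-0.013,-0.105, 0.076,-0.123,-0.013,-0.105]' ; python3 -c "
from bench import ctrl
from h import *
s=ctrl.sense();print(Ro.from_rotvec(s['eef_rot']).as_matrix().round(3),s['eef_pos'],s['force'],s['joint_positions'])
grab('wrist','w2')"; python3 meas.py w2
```

```text
time_s: 6.78
eef_pos: [500.8, -165.0, 189.1]
eef_rot: [-1.686, -2.64, -0.041]
force: [0.5, -0.6, -2.2]
finger_gap: 0.137
[[-0.421  0.907  0.007]
 [ 0.907  0.42   0.027]
 [ 0.022  0.017 -1.   ]] [ 500.83596994 -165.04279037  189.05605507] [ 0.49710406 -0.55594192 -2.16535983] [-0.45971186  0.10881622  0.80069318  1.84766011 -0.11241727  1.22264256
  0.81074998]
red [309 248  47  14 437] ztop 185.6 top (array([ 491.9, -145.7]), 9.6, 1.3, 24.5, 184.4) all (array([ 494.8, -143. ]), 17.2, 85.5, 44.8, 173.9)
wood/brass [ 223  148   37   37 1245] (array([ 428.4, -143.5]), 26.0, 25.7, 24.4, 39.3)
  z 35 [ 427.8 -143.6] edges 26.8 26.7 ang 24.5 -66.9
  z 40 [ 428.5 -143. ] edges 26.4 26.3 ang 24.5 -66.9
base (array([ 425.3, -142.3]), 108.5, 73.3, 83.4, 11.3)
rim pts 1777 (array([ 426.2, -143.6]), 55.8, 51.7, 12.8, 44.2)
```

View pics/w2.png

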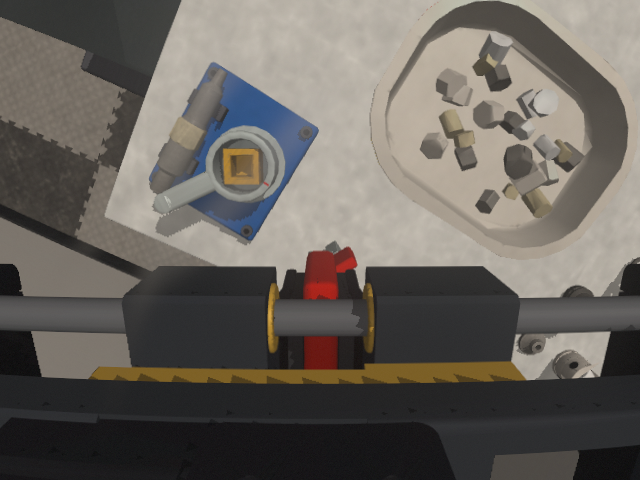

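```bash
python3 -m pendant '[0.04,-0.05,0,0, 0.0619,-0.0772,0,0, 0.0619,-0.0772,0.03,0, 0.0619,-0.0772,0.07,0, 0.0619,-0.0772,0.0987,0, 0.0619,-0.0772,0.0987,0, 0.0619,-0.0772,0.0987,0]' ; python3 -c "
from bench import ctrl
from h import *
s=ctrl.sense();print(Ro.from_rotvec(s['eef_rot']).as_matrix().round(3),s['eef_pos'],s['force'],s['joint_positions'])
grab('scene','s2'); grab('top','t2')
a=cv2.imread('pics/s2.png')[170:290,150:310];b=cv2.imread('pics/t2.png')[270:390,310:470]
cv2.imwrite('pics/c2.png',cv2.resize(np.vstack([a,b]),None,fx=2.5,fy=2.5,interpolation=cv2.INTER_CUBIC))"
```

```text
time_s: 7.7
eef_pos: [429.7, -145.9, 116.1]
eef_rot: [-1.688, -2.64, -0.041]
force: [1.1, -0.4, -1.7]
finger_gap: 0.13
[[-0.42   0.908  0.008]
 [ 0.907  0.42   0.026]
 [ 0.021  0.018 -1.   ]] [ 429.73569976 -145.86434453  116.10788417] [ 1.10932563 -0.44521704 -1.70270575] [-0.51189045 -0.01484086  0.80714912  2.09327022 -0.01895993  1.05902793
  0.73779281]
```

View pics/c2.png

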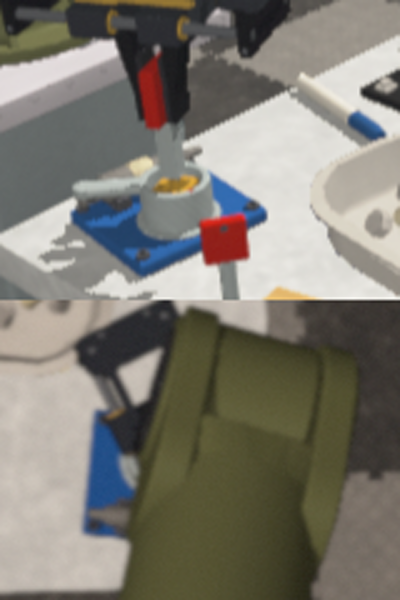

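```bash
python3 -m pendant '[0,0,0.006,0, 0,0,0.010,0, 0,0,0.010,0]';python3 -m pendant '[0,0,0.001,0, 0,0,0.002,0, 0,0,0.002,0]'; python3 -m pendant '[0,0,0.001,0, 0,0,0.002,0, 0,0,0.002,0]'
```

```text
time_s: 8.18
eef_pos: [428.7, -145.0, 107.7]
eef_rot: [-1.686, -2.639, -0.042]
force: [-0.2, 0.7, -1.9]
finger_gap: 0.132
time_s: 8.55
eef_pos: [428.9, -145.0, 106.4]
eef_rot: [-1.686, -2.64, -0.042]
force: [-0.3, -0.0, -1.4]
finger_gap: 0.136
time_s: 8.93
eef_pos: [428.9, -144.9, 104.8]
eef_rot: [-1.686, -2.64, -0.042]
force: [0.4, 0.0, -1.8]
finger_gap: 0.139
```

```bash
python3 -m pendant '[0,0,0.001,0, 0,0,0.002,0, 0,0,0.002,0]'; python3 -m pendant '[0,0,0.001,0, 0,0,0.002,0, 0,0,0.002,0]'
```

```text
time_s: 9.3
eef_pos: [428.9, -144.9, 103.3]
eef_rot: [-1.686, -2.64, -0.042]
force: [0.0, 0.1, -2.1]
finger_gap: 0.135
time_s: 9.68
eef_pos: [428.9, -144.9, 101.8]
eef_rot: [-1.686, -2.64, -0.042]
force: [0.9, -0.1, -2.0]
finger_gap: 0.133
```

```bash
for i in 1 ; do python3 -m pendant '[0,0,0.002,0, 0,0,0.004,0, 0,0,0.004,0]'; done; python3 -m pendant '[0,0,0.002,0, 0,0,0.004,0, 0,0,0.004,0]'
```

```text
time_s: 10.05
eef_pos: [428.9, -144.7, 98.7]
eef_rot: [-1.686, -2.64, -0.042]
force: [0.2, 0.6, -1.4]
finger_gap: 0.136
time_s: 10.42
eef_pos: [428.9, -144.7, 95.7]
eef_rot: [-1.686, -2.64, -0.041]
force: [0.6, 0.3, -2.2]
finger_gap: 0.133
```

```bash
python3 -m pendant '[0,0,0.002,0, 0,0,0.004,0, 0,0,0.006,0, 0,0,0.006,0]';  python3 -m pendant '[0,0,0.002,0, 0,0,0.004,0, 0,0,0.004,0]'; python3 -m pendant '[0,0,0.001,0, 0,0,0.002,0, 0,0,0.002,0]'
```

```text
time_s: 10.92
eef_pos: [428.9, -144.6, 91.2]
eef_rot: [-1.686, -2.639, -0.041]
force: [-0.3, -1.0, -1.2]
finger_gap: 0.135
time_s: 11.3
eef_pos: [428.9, -144.5, 88.2]
eef_rot: [-1.686, -2.64, -0.041]
force: [-1.6, -0.3, -2.7]
finger_gap: 0.135
time_s: 11.68
eef_pos: [428.9, -144.5, 86.8]
eef_rot: [-1.686, -2.639, -0.041]
force: [-0.7, -0.8, -1.8]
finger_gap: 0.134
```

```bash
python3 -m pendant '[0,0,0.001,0, 0,0,0.002,0, 0,0,0.002,0]'; python3 -m pendant '[0,0,0.001,0, 0,0,0.0015,0, 0,0,0.0015,0]'
```

```text
time_s: 12.05
eef_pos: [429.0, -144.5, 85.3]
eef_rot: [-1.686, -2.64, -0.041]
force: [-2.8, -2.2, -1.1]
finger_gap: 0.134
time_s: 12.42
eef_pos: [429.1, -144.5, 84.7]
eef_rot: [-1.686, -2.639, -0.042]
force: [-4.0, 0.0, 5.7]
finger_gap: 0.137
```

```bash
python3 -m pendant '[0,0,-0.0007,0, 0,0,-0.0007,0, 0,0,-0.0007,0]' -1 55; python3 -m pendant '[0,0,0,0.02, 0,0,0,0.04, 0,0,0,0.06, 0,0,0,0.08, 0,0,0,0.10, 0,0,0,0.12, 0,0,0,0.12]'; python3 -c "
from bench import ctrl;print(ctrl.sense()['torque'])"
```

```text
time_s: 12.8
eef_pos: [429.0, -144.5, 84.8]
eef_rot: [-1.686, -2.64, -0.042]
force: [-3.8, -1.4, 0.6]
finger_gap: 0.137
time_s: 13.68
eef_pos: [428.8, -144.4, 84.7]
eef_rot: [-2.001, -2.405, -0.039]
force: [-3.1, -1.7, 2.8]
finger_gap: 0.135
[-0.37996884  1.11894886  0.06476202]
```

Forces are small; continuing in stages.

```bash
python3 -m pendant '[0,0,0,0.03, 0,0,0,0.06, 0,0,0,0.09, 0,0,0,0.12, 0,0,0,0.15, 0,0,0,0.15]'; python3 -c "
from bench import ctrl;print(ctrl.sense()['torque'])"; python3 -m pendant '[0,0,0,0.03, 0,0,0,0.06, 0,0,0,0.09, 0,0,0,0.12, 0,0,0,0.15, 0,0,0,0.15]'; python3 -c "
from bench import ctrl
from h import *
s=ctrl.sense();print(s['torque'],s['joint_positions'])
grab('scene','s3')
a=cv2.imread('pics/s3.png')[150:290,150:310]
cv2.imwrite('pics/c3.png',cv2.resize(a,None,fx=4,fy=4,interpolation=cv2.INTER_CUBIC))"
```

```text
time_s: 14.42
eef_pos: [429.2, -144.4, 84.7]
eef_rot: [-2.349, -2.061, -0.036]
force: [-3.0, -0.8, 1.3]
finger_gap: 0.131
[-0.44961961  0.8619769   0.02286076]
time_s: 15.18
eef_pos: [429.4, -144.5, 84.8]
eef_rot: [-2.64, -1.668, -0.033]
force: [-0.0, -1.4, -1.5]
finger_gap: 0.134
[-0.57970703  0.43828904  0.06488428] [-0.53473959  0.04436692  0.84797898  2.12570583 -0.07330962  0.98868513
 -0.09065983]
```

View pics/c3.png

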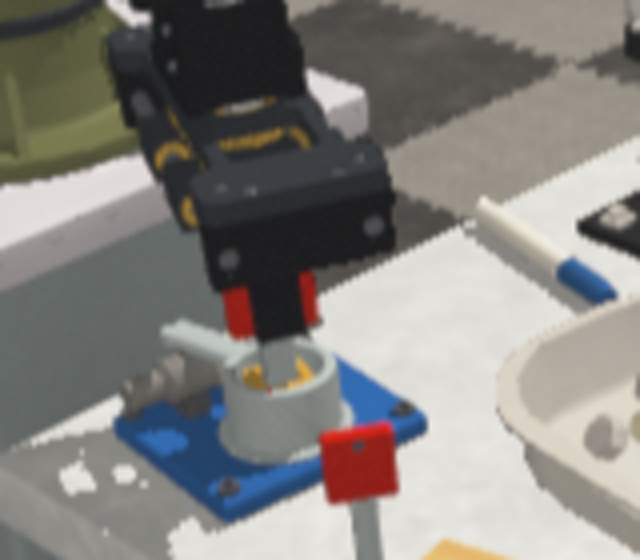

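```bash
python3 -m pendant '[0,0,0,0.03, 0,0,0,0.06, 0,0,0,0.09, 0,0,0,0.11, 0,0,0,0.11]'; python3 -c "
from bench import ctrl;print(ctrl.sense()['torque'])"; python3 -m pendant '[0,0,0,0.03, 0,0,0,0.06, 0,0,0,0.09, 0,0,0,0.11, 0,0,0,0.11]'; python3 -c "
from bench import ctrl
from h import *
s=ctrl.sense();print(s['torque'],s['joint_positions'],Ro.from_rotvec(s['eef_rot']).as_matrix().round(3))
grab('scene','s4')
a=cv2.imread('pics/s4.png')[150:290,150:310]
cv2.imwrite('pics/c4.png',cv2.resize(a,None,fx=4,fy=4,interpolation=cv2.INTER_CUBIC))"
```

```text
time_s: 15.85
eef_pos: [429.7, -144.6, 84.8]
eef_rot: [-2.813, -1.353, -0.03]
force: [-0.6, -2.2, -3.0]
finger_gap: 0.131
[-0.78349234  0.09547536  0.06815713]
time_s: 16.48
eef_pos: [429.8, -144.8, 84.8]
eef_rot: [-2.948, -1.02, -0.026]
force: [0.5, -2.7, -4.8]
finger_gap: 0.135
[-1.0403313  -0.27661736  0.18951317] [-0.55155289  0.04481951  0.8656807   2.12588374 -0.07384463  0.98789778
 -0.54998257] [[ 0.786  0.618  0.008]
 [ 0.618 -0.786  0.026]
 [ 0.023 -0.015 -1.   ]]
```

View pics/c4.png

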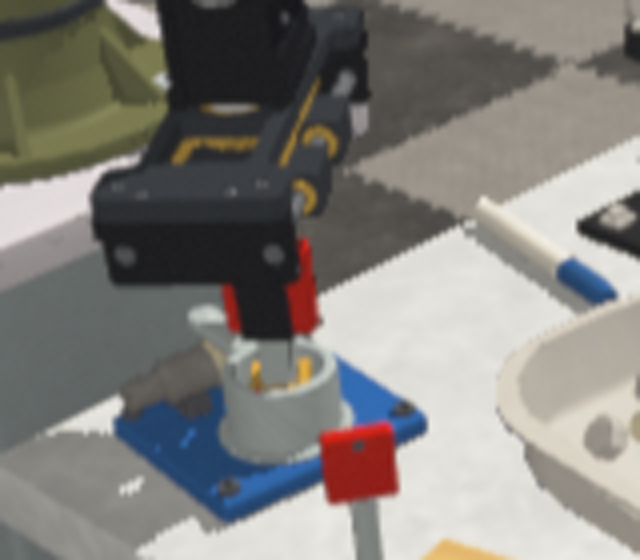

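```bash
python3 -m pendant '[0,0,0,0.03, 0,0,0,0.06, 0,0,0,0.08, 0,0,0,0.08, 0,0,0,0.08]'; python3 -c "
from bench import ctrl;print(ctrl.sense()['torque'])"; python3 -m pendant '[0,0,0,0.03, 0,0,0,0.05, 0,0,0,0.05,0,0,0,0.05]'; python3 -c "
from bench import ctrl;print(ctrl.sense()['torque'])"
```

```text
time_s: 17.15
eef_pos: [429.8, -145.0, 84.9]
eef_rot: [-3.022, -0.768, -0.023]
force: [3.1, -4.3, -7.9]
finger_gap: 0.137
[-1.45838389 -0.76017443  0.20806324]
time_s: 17.65
eef_pos: [429.8, -145.1, 84.9]
eef_rot: [-3.058, -0.609, -0.021]
force: [2.6, -4.8, -7.1]
finger_gap: 0.132
[-1.52666468 -0.82045349  0.14791714]
```

```bash
python3 -m pendant '[0,0,0,0, 0,0,0,0, 0,0,0,0, 0,0,0,0]' -0.2; python3 -m pendant '[0,0,-0.02,0, 0,0,-0.06,0, 0,0,-0.12,0, 0,0,-0.18,0, 0,0,-0.24,0, 0,0,-0.24,0, 0,0,-0.24,0]'; python3 -c "
from h import *
s=ctrl.sense();print(Ro.from_rotvec(s['eef_rot']).as_matrix().round(3))
grab('scene','s5');grab('wrist','w5')
a=cv2.imread('pics/s5.png')[150:290,150:310]
cv2.imwrite('pics/c5.png',np.hstack([cv2.resize(a,(400,350)),cv2.resize(cv2.imread('pics/w5.png'),(400,350))]))"
```

```text
time_s: 18.15
eef_pos: [429.0, -144.2, 84.8]
eef_rot: [-3.056, -0.607, -0.019]
force: [0.3, -0.4, -0.1]
finger_gap: 0.392
time_s: 19.02
eef_pos: [427.6, -149.4, 264.8]
eef_rot: [-3.056, -0.606, -0.019]
force: [0.0, 0.1, -1.7]
finger_gap: 0.399
[[ 0.924  0.382  0.007]
 [ 0.381 -0.924  0.028]
 [ 0.017 -0.023 -1.   ]]
```

View pics/c5.png

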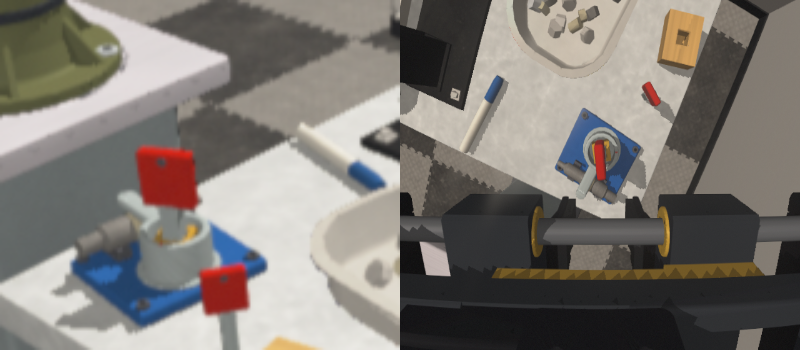

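Run:
```python
from h import *
for f,c in(('w1',(428.5,-143.3)),('w2',(428.5,-143.3)),('w5',None),('top0',(429.4,-145.4)),('s5',(429.4,-145.4))):
    p,W=cloud(f); hsv=cv2.cvtColor(p,cv2.COLOR_RGB2HSV)
    if c is None: c=(428.5,-145)
    r=np.hypot(W[...,0]-c[0],W[...,1]-c[1]); m=(W[...,2]>39)&(W[...,2]<50)&(r>40)&(r<75)&(hsv[...,1]<70)
    q=W[m]; 
    if len(q): print(f,len(q),np.degrees(np.arctan2(np.median(q[:,1])-c[1],np.median(q[:,0])-c[0])).round(1))
    if f in('w5','s5'):
        red=((hsv[...,0]<8)|(hsv[...,0]>172))&(hsv[...,1]>150)&(r<45); q=W[red]; 
        z=np.percentile(q[:,2],95); t=q[(abs(q[:,2]-z)<4)]; b=q[q[:,2]<75]; print(' key ztop',z.round(1),cv2.minAreaRect(t[:,:2].astype(np.float32)),len(b),t.mean(0).round(1),b.mean(0).round(1) if len(b) else '')
```

```text
w1 493 -131.3
w2 978 -133.6
w5 503 170.3
 key ztop 108.2 ((428.48992919921875, -142.67477416992188), (39.361549377441406, 11.456090927124023), 28.617839813232422) 1 [ 428.9 -142.5  106.9] [ 389.1 -152.8   27.9]
top0 184 -137.7
s5 89 176.4
 key ztop 108.3 ((431.1803894042969, -145.5961456298828), (39.509796142578125, 12.123039245605469), 28.55559730529785) 64 [ 432.4 -146.3  107.3] [ 434.8 -147.6   71.8]
```

```bash
python3 -c "
from bench import ctrl;print(ctrl.hand_in())"
```

```text
the job is handed in; nothing more can be done
None
```

The key is seated in the clamp's socket and turned until the arm reached its stop. I released it, moved the gripper clear, and handed the job in at about 19 s of the 64 s allowed.

- **Insertion:** I took the larger red key from its stand and lined it up with the skewed socket, about 24.5° in the world frame. It went in at the first try. The wrist force reading peaked at about 6 N when the foot touched the floor.
- **Turning:** I turned the hand about 92° clockwise in stages. The measured torque levelled off at about 0.2 N m, which fits the clutch slipping at the stop.
- **Last checks:**
  - The top of the key is at 108.2 mm, which matches the 18 mm socket floor plus the 90 mm key.
  - The key looks upright, and its top is within about 3 mm of the socket axis. The wrist and scene cameras differ by about 3 mm there.
  - In the wrist views the arm swung about 57°, or 1.0 rad. The scene camera put its final direction 6° short of that, but from only a few points.
- **Disagreements:** The wrist and top cameras also differed by about 2 mm in y, and I used their common offset. The tool carried a tilt of about 0.03 rad after a wrist joint met its limit early on. That joint read 2.053 rad against a 2.05 rad limit at that moment, and I moved off it on the next move. If the limit is judged strictly, that reading could count against the run.
- **Bystanders:** I did not measure these at the end. Nothing was seen to touch them.

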